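Wind the glue press down one turn

ROBOT

A 6-joint arm with a two-finger parallel gripper is mounted at the origin on the work surface. World frame = base frame: x ahead of the robot, y to its left, z up, the work surface at z = 0. Lengths are in m, angles in degrees, forces in N, time in s.
With the tool pointing down it reaches from about 0.275 to 0.875 m from the base axis. Payload 12.5 kg.
Tool frame: the origin (TCP) lies on the centre line of the jaws, within the pads' length; the fingertips stand 22 mm ahead of it and the grasp point (between the pads) lies 3 mm ahead of it; z points along the fingers, y is the line along which they close (so a half turn about z gives the same grasp; the last joint's range is limited). The gripper opens to 85 mm and grips with 20 to 120 N. Pads are 22 mm wide; open, the fingers measure 114 mm over their backs; the gripper's body (76 mm by 85 mm) begins 54 mm behind the grasp point. The pads swing forward as they close: fully open they stand 13 mm farther back than shut.
Start: joints at [70.955, 20.094, 94.641, -0, 65.266, -4.847], TCP at [0.135, 0.533, 0.253] pointing down, gripper open.
Joint ranges: [-157.81, 157.81], [-45, 120.19], [0.68, 151.7], [-89.99, 269.99], [4.06, 180], [-164.3, 164.3]. Speed limits (degrees/s): [127.2, 127.2, 159.86, 180, 180, 180].

INTERFACE

Orientations are given as [roll, pitch, yaw] about the fixed x, y, z axes, in that order (R = Rz(yaw) Ry(pitch) Rx(roll)).
In Python, from rig import env gives the robot as it stands. The module is installed in compiled form; this text tells all that it offers.
- The arm moves only by the tool jog_arm, never from a script. Its argument "steps" is a list of rows, each a list of 5 numbers: the shift along the tool's x, y, z in units of 0.04 m (1.0 is 0.04 m), then the turn about the tool's z in units of 0.1 rad (1.0 is 0.1 rad), then the opening, from -1 (shut) to 1 (fully open). A call has 1 to 10 rows; each row shifts and turns the commanded pose from where the row before left it, along the tool's axes as they then stand; what a row does not reach is not made up. A row lasts 1/10 s, in which the tool goes at most 50 mm and 8.59 degrees, less where a joint would pass 70% of its speed; a pose out of reach is approached as far as the arm can. A call with a number of a shift or a turn outside -1 to 1 is refused whole. A call with a gripper value outside its range is refused whole. The fingers move at their own pace and stop on an object; "squeeze" is the grip in N (left out, the last holds). Time passes only in rows, so rows that do not move let the fingers close. It gives the time, the measured TCP pose, the force, the opening and the grip force at its end, in the units of the state.
- env.get_obs(): the state, without advancing time (a new reading comes with each control period).
- env.capture(name): name is "scene" or "top"; returns a dict with "frame" (420x560x3 uint8, red, green, blue), "fx", "fy", "cx", "cy" (pixels), "cam_to_world" (4x4, takes a point from camera to world coordinates). Camera axes: x right, y down, z forward; pixel columns grow to the right and rows downward; lengths in m; the calibration is good to about 2 mm. A picture is of the moment at which its call begins. There is no depth.
- env.sign_off(): hands the job in; it is judged then, once.
The state is a dict: "clock": time; "joints": joint angles; "qvel": joint speeds; "effort": joint torques, N m; "tcp_pos": TCP position; "tool_rot": TCP orientation; "ft_force": force on the tool from outside, world axes, zero at the start; "moment": the same for the moment, N m; "opening": opening from 0.0 (shut) to 1.0 (fully open); "finger_force": force on a finger pad.
Only numpy, scipy, OpenCV 4.12 (cv2) and the standard library are available. Lean on these libraries where they do the work, as an engineer would, in place of code of your own. Each camera call takes 0.05 s, during which the arm holds its last target. There are 200 camera calls.

TASK

The next blank is thinner than the last, so the glue press on the workbench must be set lower: with closed or spread fingers just push the upright wooden handle of its hand wheel round clockwise (seen from above) through exactly one full turn, until the handle is back where it started, and then come away from it. Only push the handle, do not grip or squeeze it, and leave the hand plane, the glue bottle and the wooden blank where they are.

Things in the scene. Friction and masses are not known exactly. Their poses are not given: they have to be found in the camera images.
- hub (a point): Centre of the press's level hand wheel, on its vertical axis, at the height of the top of the rim (179 mm above the workbench). Dark steel, three spokes, rim 164 mm in outside diameter (bar 14 mm thick). The hub, 38 mm in diameter, ends 5 mm above the rim's top; a 16 mm screw stands up to 36 mm above the rim's top on the axis.
- press: Green two-column glue press fixed to the workbench, the wheel on top. Origin at the centre of the underside of its base (180 mm along x, 250 mm along y), below the wheel's axis; z up. Its cross head, 50 by 250 mm along y, has its top 150 mm above the workbench, the column nuts 162 mm.
- handle: Upright pale wooden handle standing on the wheel's rim, 75 mm from the axis: round, 22 mm in diameter at its thickest (45 mm up), 18 mm near the foot, 56 mm tall. Origin at the centre of its foot, at the height of the rim's top; z up. It goes round with the wheel and turns freely on its own pin. Pushing it takes about 3 to 5 N.
- wheel (a joint): Angle of the hand wheel in rad; it grows as the wheel turns clockwise seen from above, 6.283 to a turn. The wheel stays where it is left: no coasting, no spring. It starts anywhere between -1.2 and 1.2; no stop is met within a turn and a half of the start. A turn lowers the platen by 8 mm, which stays clear of everything.
- plane: Hand plane standing on its sole on the workbench beside the press: steel sole 240 by 60 mm, wooden handle and knob, about 100 mm tall, loose, about 0.95 kg. Origin at the centre of the sole's underside. To be left alone.
- glue: White glue bottle with an orange cap, 56 mm in diameter, 150 mm tall, loose, standing on the other side of the press. Origin at the centre of its underside. To be left alone.
- blank: Flat wooden blank 50 by 200 by 18 mm, loose, lying on the workbench beyond the press. Origin at the centre of its underside. To be left alone.

How it is judged:
By the outcome, as a careful person would: the job done as asked, in the order asked, and still so for the second after the job is handed in, with the robot touching nothing.
It also fails if it takes over 48 s, if anything falls off the work surface, if the arm or the gripper's body presses on something with over 40 N, if the wrist force passes 120 N, or if a joint passes its speed limit or range.

## Working session

There is one attempt and no reset: what is moved stays moved. The work goes in short steps, Python scripts to look and compute and a tool call to move; the robot and the scene stay as the last step left them, time stands still between calls to the robot, and variables do not carry over. Pictures are saved under pics/ and viewed, at most 10 in all, crops included, and the job is handed in when it is done.

Besides the shell and the picture viewer there is one more tool, called after "Emit:" by a JSON object that holds its "api" and its "payload", one argument or row to a line. jog_arm: Moves the arm, as the interface text tells. Its arguments: {"type":"object","properties":{"steps":{"type":"array"},"squeeze":{"type":"number"}},"required":["steps"]}

```bash
mkdir -p pics; cat > h.py <<'E'
import numpy as np, cv2
from rig import env
def cap(n,f):
    c=env.capture(n); cv2.imwrite('pics/'+f,c['frame'][:,:,::-1]); return c
def ray(c,u,v,z):
    M=np.array(c['cam_to_world']); d=M[:3,:3]@np.array([(u-c['cx'])/c['fx'],(v-c['cy'])/c['fy'],1]); o=M[:3,3]
    return o+d*(z-o[2])/d[2]
def proj(c,p):
    M=np.array(c['cam_to_world']); q=M[:3,:3].T@(np.array(p)-M[:3,3]); return np.array([c['fx']*q[0]/q[2]+c['cx'],c['fy']*q[1]/q[2]+c['cy']])
E
python3 - <<'E'
from h import *
for n in('top','scene'):
    c=cap(n,n+'0.png'); print(n,c['fx'],c['cx'],c['cy'],np.round(c['cam_to_world'],3).tolist())
o=env.get_obs();print(o)
E
```

```text
top 414.11281650946654 281.1609657273254 209.40628761351093 [[0.072, -0.97, 0.233, 0.387], [-0.997, -0.07, 0.018, 0.065], [-0.001, -0.233, -0.972, 1.087], [0.0, 0.0, 0.0, 1.0]]
scene 438.4300621530399 273.5080043834489 204.18173973047007 [[0.123, 0.642, -0.757, 1.353], [0.992, -0.076, 0.097, -0.014], [0.005, -0.763, -0.647, 0.776], [0.0, 0.0, 0.0, 1.0]]
{'clock': 0.1, 'joints': array([ 7.09561065e+01,  2.01211795e+01,  9.46712021e+01,  1.28586173e-03,
        6.52669176e+01, -4.84675482e+00]), 'qvel': array([ 0.03384537,  0.00876541,  0.02342085,  0.02799272, -0.07146494,
        0.00903935]), 'effort': array([ 1.29221902e-03, -5.06834579e+01, -2.91877395e+01, -3.85981218e-05,
        2.66287148e-03,  2.13165413e-05]), 'tcp_pos': array([0.13477212, 0.53296012, 0.25282673]), 'tool_rot': array([-1.79941011e+02, -6.17342255e-03,  1.65802320e+02]), 'ft_force': array([-0.02249358,  0.17721221,  0.61698313]), 'moment': array([0.02455126, 0.03829032, 0.00084964]), 'finger_force': 0.0, 'opening': 1.002964256746224}
```

View pics/top0.png

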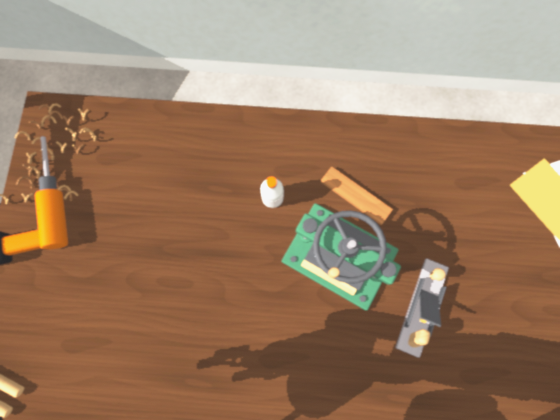

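View pics/scene0.png

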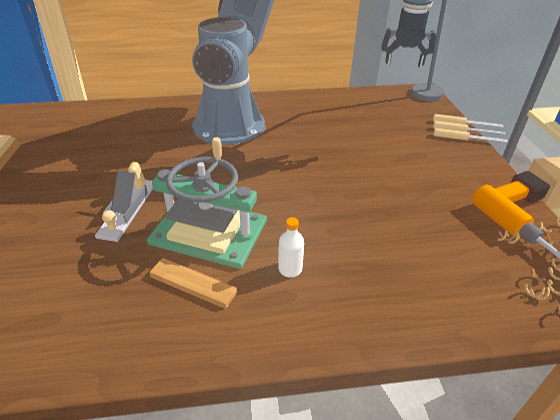

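The top view shows the wheel's hub near (348,244) and the handle near (334,272). In the scene view the screw is at (201,168) and the handle at (217,150). The plane is on the wheel's right in the top view, with the glue bottle and blank above it.

```bash
python3 - <<'E'
from h import *
ims=[]
for n,(x,y) in (('top',(300,200)),('scene',(150,130))):
    c=cap(n,n+'1.png'); f=c['frame'][y:y+100,x:x+100,::-1]; ims.append(cv2.resize(f,(400,400),interpolation=cv2.INTER_CUBIC))
    if n=='top':
        print('rim',ray(c,348,246,.179),'screw',ray(c,351,244,.215),'handle top',ray(c,334,272,.235))
    else: print('screw',ray(c,201,165,.215),'handle top',ray(c,217,139,.235),'foot',ray(c,217,160,.179))
cv2.imwrite('pics/crop.png',np.hstack(ims))
E
```

```text
rim [ 0.53208653 -0.07132189  0.179     ] screw [ 0.53107568 -0.07211211  0.215     ] handle top [ 0.46761848 -0.03622648  0.235     ]
screw [ 0.54525108 -0.0718037   0.215     ] handle top [ 0.47378398 -0.03327798  0.235     ] foot [ 0.47706816 -0.03771855  0.179     ]
```

View pics/crop.png

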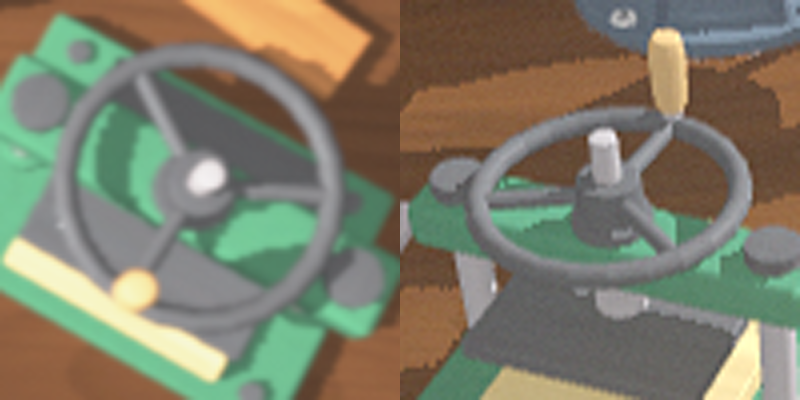

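```bash
python3 - <<'E'
from h import *
t=env.capture('top'); s=env.capture('scene')
T=lambda x,y:(300+(x-1.5)/4,200+(y-1.5)/4); S=lambda x,y:(150+(x-401.5)/4,130+(y-1.5)/4)
def circ(c,pts):
    P=np.array([ray(c,*p,.172)[:2] for p in pts]); A=np.c_[2*P,np.ones(len(P))]
    w=np.linalg.lstsq(A,(P**2).sum(1),rcond=None)[0]; return w[:2],np.sqrt(w[2]+w[:2]@w[:2])
print('rim top',circ(t,[T(57,180),T(343,200),T(190,44),T(220,328),T(285,78),T(98,80)]))
print('rim sc',circ(s,[S(467,195),S(750,185),S(600,280),S(600,107),S(520,130),S(715,250)]))
print('screw',ray(t,*T(207,172),.215),ray(s,*S(603,136),.215))
print('handle',ray(t,*T(133,290),.230),ray(s,*S(668,33),.235),'foot',ray(s,*S(672,117),.179))
# press top: bearing of cross head nuts
print('nuts',ray(t,*T(40,100),.162),ray(t,*T(356,278),.162))
for n,p in dict(glue=(272,183),plane_knob=(422,338),plane_h=(438,274)).items(): print(n,ray(t,*p,.15 if n=='glue' else .09))
E
```

```text
rim top (array([ 0.53446382, -0.07537291]), np.float64(0.07966784605638272))
rim sc (array([ 0.53007796, -0.07337084]), np.float64(0.0830102029363764))
screw [ 0.5340793  -0.07281032  0.215     ] [ 0.53978559 -0.07318873  0.215     ]
handle [ 0.46766987 -0.03452829  0.23      ] [ 0.46877565 -0.03401581  0.235     ] foot [ 0.47249661 -0.03611313  0.179     ]
nuts [0.5775537  0.01497274 0.162     ] [ 0.48956382 -0.16561771  0.162     ]
glue [0.67379823 0.10864069 0.15      ]
plane_knob [ 0.34503665 -0.26210281  0.09      ]
plane_h [ 0.49441859 -0.30121556  0.09      ]
```

```bash
cat >> h.py <<'E'
HUB=np.array([.534,-.0745]); R=.0755
def pose():
    o=env.get_obs(); return np.r_[o['tcp_pos'],o['tool_rot'][2]],o
def plan(way,nd=2,g=-1):
    """way: rows of x,y,z,yaw(deg, continuous); prints tool-frame rows"""
    p,o=pose(); p=p.copy(); k=10**nd
    p[3]=way[0][3]+((p[3]-way[0][3]+180)%360-180); out=[]
    for w in way:
        y=np.radians(p[3]); d=np.array(w[:3])-p[:3]
        X=np.array([np.cos(y),np.sin(y)]);Y=np.array([np.sin(y),-np.cos(y)])
        s=np.round(np.clip([X@d[:2]/.04,Y@d[:2]/.04,-d[2]/.04,-np.radians(w[3]-p[3])/.1],-1,1),nd)
        p[:2]+=.04*(s[0]*X+s[1]*Y); p[2]-=.04*s[2]; p[3]-=np.degrees(s[3]*.1)
        out.append([*s.tolist(),g])
    for i in range(0,len(out),10): print(out[i:i+10])
    print('end',p.round(4))
def pusher(th,off,dz=.214):  # th wheel handle polar deg; pusher centre behind by off, yaw such that -x pushes
    t=np.radians(th); h=HUB+R*np.array([np.cos(t),np.sin(t)]); c=h-off*np.array([np.sin(t),-np.cos(t)])
    return [*c,dz,th+90]
E
python3 - <<'E'
from h import *
p,o=pose(); e=np.array(pusher(148.4,.045,.30)); s=p.copy()
n=26; W=[s+(e-s)*i/n for i in range(1,n+1)]
for i,w in enumerate(W): w[2]=min(.30,.253+.02*(i+1))
print(s,e); plan(W)
E
```

```text
[1.34829840e-01 5.33111874e-01 2.53128294e-01 1.65804151e+02] [ 4.46115251e-01 -7.32667761e-02  3.00000000e-01  2.38400000e+02]
[[-0.43, -0.49, -0.5, -0.49, -1], [-0.41, -0.51, -0.5, -0.48, -1], [-0.38, -0.54, -0.17, -0.49, -1], [-0.36, -0.55, -0.0, -0.49, -1], [-0.33, -0.56, -0.0, -0.49, -1], [-0.3, -0.58, -0.0, -0.48, -1], [-0.28, -0.6, -0.0, -0.49, -1], [-0.24, -0.61, -0.0, -0.49, -1], [-0.21, -0.62, -0.0, -0.49, -1], [-0.19, -0.63, -0.0, -0.48, -1]]
[[-0.15, -0.63, -0.0, -0.49, -1], [-0.12, -0.65, -0.0, -0.49, -1], [-0.09, -0.65, -0.0, -0.49, -1], [-0.06, -0.65, -0.0, -0.48, -1], [-0.02, -0.66, -0.0, -0.49, -1], [0.0, -0.65, -0.0, -0.49, -1], [0.04, -0.66, -0.0, -0.48, -1], [0.07, -0.65, -0.0, -0.49, -1], [0.1, -0.65, -0.0, -0.49, -1], [0.13, -0.64, -0.0, -0.49, -1]]
[[0.17, -0.63, -0.0, -0.48, -1], [0.19, -0.63, -0.0, -0.49, -1], [0.23, -0.61, -0.0, -0.49, -1], [0.25, -0.61, -0.0, -0.49, -1], [0.28, -0.59, -0.0, -0.48, -1], [0.32, -0.57, -0.0, -0.49, -1]]
end [ 4.459000e-01 -7.330000e-02  2.999000e-01  2.383979e+02]
```

Emit:
{"api": "jog_arm", "payload": {
  "steps": [
    [-0.43,-0.49,-0.5,-0.49,-1],
    [-0.41,-0.51,-0.5,-0.48,-1],
    [-0.38,-0.54,-0.17,-0.49,-1],
    [-0.36,-0.55,0,-0.49,-1],
    [-0.33,-0.56,0,-0.49,-1],
    [-0.3,-0.58,0,-0.48,-1],
    [-0.28,-0.6,0,-0.49,-1],
    [-0.24,-0.61,0,-0.49,-1],
    [-0.21,-0.62,0,-0.49,-1],
    [-0.19,-0.63,0,-0.48,-1]
  ]
}}

```text
clock: 1.3
tcp_pos: [0.255, 0.2989, 0.3001]
tool_rot: [180.0, 0.0, -166.2]
ft_force: [-0.0, -0.1, 0.9]
opening: -0.001
finger_force: 0.0
```

Emit:
{"api": "jog_arm", "payload": {
  "steps": [
    [-0.15,-0.63,0,-0.49,-1],
    [-0.12,-0.65,0,-0.49,-1],
    [-0.09,-0.65,0,-0.49,-1],
    [-0.06,-0.65,0,-0.48,-1],
    [-0.02,-0.66,0,-0.49,-1],
    [0,-0.65,0,-0.49,-1],
    [0.04,-0.66,0,-0.48,-1],
    [0.07,-0.65,0,-0.49,-1],
    [0.1,-0.65,0,-0.49,-1],
    [0.13,-0.64,0,-0.49,-1]
  ]
}}

```text
clock: 2.3
tcp_pos: [0.3748, 0.0656, 0.3002]
tool_rot: [-180.0, 0.0, -138.2]
ft_force: [0.3, 0.2, 0.2]
opening: -0.001
finger_force: 0.0
```

Emit:
{"api": "jog_arm", "payload": {
  "steps": [
    [0.17,-0.63,0,-0.48,-1],
    [0.19,-0.63,0,-0.49,-1],
    [0.23,-0.61,0,-0.49,-1],
    [0.25,-0.61,0,-0.49,-1],
    [0.28,-0.59,0,-0.48,-1],
    [0.32,-0.57,0,-0.49,-1],
    [0,0,0,0,-1]
  ]
}}

```text
clock: 3.0
tcp_pos: [0.4467, -0.0752, 0.2999]
tool_rot: [-180.0, -0.0, -121.7]
ft_force: [0.2, -0.2, 0.2]
opening: 0.002
finger_force: 0.0
```

```bash
python3 - <<'E'
from h import *
p,o=pose(); print(p,o['joints'].round(1),o['clock'],o['opening'],o['ft_force'].round(1))
ims=[]
for n,(x,y) in (('top',(280,200)),('scene',(150,60))):
    c=cap(n,n+'2.png'); ims.append(cv2.resize(c['frame'][y:y+140,x:x+130,::-1],(390,420)))
cv2.imwrite('pics/c2.png',np.hstack(ims))
e=pusher(148.4,.045)
plan([[p[0]+(e[0]-p[0])*i/6,p[1]+(e[1]-p[1])*i/6,p[2]+(e[2]-p[2])*i/6,e[3]] for i in range(1,7)])
E
```

```text
[ 4.46748245e-01 -7.52484178e-02  2.99936623e-01 -1.21669998e+02] [ -15.4    6.9  104.8   -0.    68.3 -163.8] 3.0 0.0020576630055914795 [ 0.2 -0.2  0.2]
[[0.02, -0.04, 0.36, -0.01, -1], [-0.01, 0.01, 0.35, -0.0, -1], [-0.0, 0.0, 0.36, -0.0, -1], [-0.01, 0.01, 0.36, -0.0, -1], [-0.0, 0.01, 0.36, -0.0, -1], [-0.01, 0.0, 0.36, -0.0, -1]]
end [ 4.463000e-01 -7.330000e-02  2.139000e-01  2.383758e+02]
```

View pics/c2.png

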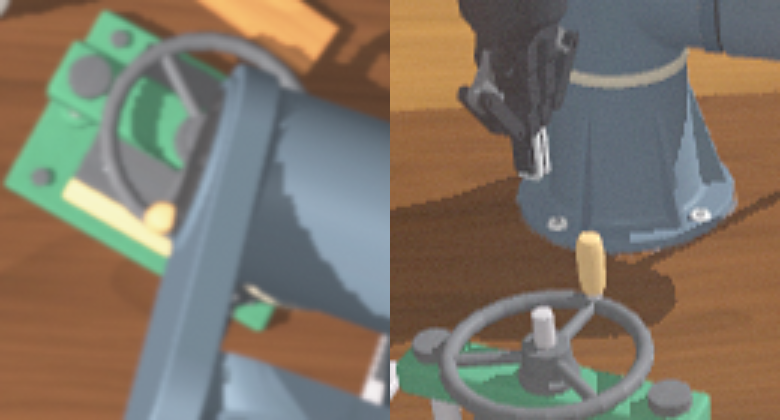

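The gripper is shut just behind the handle and above the rim. The handle is at (160,215) in the left crop and (592,265) in the right. Joint 6 is close to its limit, so I'll lead the tool by 8° and go down.

Emit:
{"api": "jog_arm", "payload": {
  "steps": [
    [0.02,-0.04,0.36,0.7,-1],
    [0,0,0.36,0.7,-1],
    [0,0,0.36,0,-1],
    [0,0,0.36,0,-1],
    [0,0,0.36,0,-1],
    [0,0,0.36,0,-1],
    [0,0,0,0,-1]
  ]
}}

```text
clock: 3.8
tcp_pos: [0.4457, -0.0738, 0.2124]
tool_rot: [179.8, -0.1, -129.6]
ft_force: [-0.8, -0.8, 0.6]
opening: -0.001
finger_force: 0.0
```

```bash
cat > push.py <<'E'
from h import *
import sys
# args: th0 off0 th1 off1 n yawoff : go from (th0,off0) to (th1,off1)
a=[float(x) for x in sys.argv[1:]]
p,o=pose(); print(p.round(4),o['joints'].round(1),o['clock'],o['ft_force'].round(1))
W=[]
for i in range(1,int(a[4])+1):
    f=i/a[4]; w=pusher(a[0]+(a[2]-a[0])*f,a[1]+(a[3]-a[1])*f); w[3]+=a[5]; W.append(w)
plan(W)
E
python3 push.py 148.4 .045 148.4 .026 3 -8; python3 push.py 148.4 .026 142.4 .022 3 -8
```

```text
[ 4.457000e-01 -7.380000e-02  2.124000e-01 -1.295976e+02] [ -15.3   13.   110.9    0.    56.2 -155.7] 3.8 [-0.8 -0.8  0.6]
[[-0.17, 0.02, -0.04, 0.0, -1], [-0.16, 0.02, 0.0, 0.0, -1], [-0.16, 0.03, 0.0, 0.0, -1]]
end [ 4.561000e-01 -5.690000e-02  2.140000e-01  2.304024e+02]
[ 4.457000e-01 -7.380000e-02  2.124000e-01 -1.295976e+02] [ -15.3   13.   110.9    0.    56.2 -155.7] 3.8 [-0.8 -0.8  0.6]
[[-0.58, 0.1, -0.04, 0.35, -1], [-0.1, 0.03, 0.0, 0.35, -1], [-0.09, 0.04, 0.0, 0.35, -1]]
end [ 4.605000e-01 -4.590000e-02  2.140000e-01  2.243863e+02]
```

Emit:
{"api": "jog_arm", "payload": {
  "steps": [
    [-0.17,0.02,0,0,-1],
    [-0.16,0.02,0,0,-1],
    [-0.16,0.03,0,0,-1],
    [-0.1,0.03,0,0,-1],
    [0,0,0,0,-1]
  ]
}}

```text
clock: 4.3
tcp_pos: [0.4591, -0.0535, 0.2139]
tool_rot: [-180.0, 0.0, -129.6]
ft_force: [-0.7, 0.5, 0.1]
opening: 0.003
finger_force: 0.0
```

```bash
python3 push.py 148.4 .022 108.4 .022 10 -8
```

```text
[ 4.591000e-01 -5.350000e-02  2.139000e-01 -1.295839e+02] [ -12.4   13.9  109.6    0.    56.6 -152.8] 4.3 [-0.7  0.5  0.1]
[[-0.11, 0.07, -0.0, 0.7, -1], [-0.13, 0.05, -0.0, 0.7, -1], [-0.12, 0.05, -0.0, 0.7, -1], [-0.13, 0.05, -0.0, 0.7, -1], [-0.13, 0.05, -0.0, 0.69, -1], [-0.12, 0.06, -0.0, 0.7, -1], [-0.13, 0.05, -0.0, 0.7, -1], [-0.13, 0.05, -0.0, 0.7, -1], [-0.13, 0.05, -0.0, 0.7, -1], [-0.12, 0.05, -0.0, 0.69, -1]]
end [ 4.893000e-01 -1.000000e-02  2.139000e-01  1.904236e+02]
```

Next comes the constant-step push, followed by a check.

Emit:
{"api": "jog_arm", "payload": {
  "steps": [
    [-0.11,0.07,0,0.7,-1],
    [-0.13,0.05,0,0.7,-1],
    [-0.12,0.05,0,0.7,-1],
    [-0.13,0.05,0,0.7,-1],
    [-0.13,0.05,0,0.7,-1],
    [-0.12,0.06,0,0.7,-1],
    [-0.13,0.05,0,0.7,-1],
    [-0.13,0.05,0,0.7,-1],
    [-0.13,0.05,0,0.7,-1],
    [-0.12,0.05,0,0.7,-1]
  ]
}}

```text
clock: 5.3
tcp_pos: [0.4888, -0.0105, 0.2138]
tool_rot: [180.0, -0.1, -169.9]
ft_force: [-3.5, -0.7, 2.7]
opening: 0.006
finger_force: 1.8
```

```bash
python3 - <<'E'
from h import *
ims=[]
for n,(x,y) in (('top',(280,200)),('scene',(150,60))):
    c=cap(n,n+'3.png'); ims.append(cv2.resize(c['frame'][y:y+140,x:x+130,::-1],(390,420)))
cv2.imwrite('pics/c3.png',np.hstack(ims))
E
python3 push.py 108.4 .022 58.4 .022 10 -8
```

```text
[ 4.892000e-01 -1.040000e-02  2.137000e-01 -1.697766e+02] [  -6.7   16.6  105.8    0.    57.6 -106.9] 5.4 [ 0.  -0.5  0.3]
[[-0.16, 0.08, -0.01, 0.84, -1], [-0.16, 0.06, 0.0, 0.87, -1], [-0.16, 0.06, 0.0, 0.88, -1], [-0.16, 0.07, 0.0, 0.87, -1], [-0.16, 0.06, 0.0, 0.87, -1], [-0.16, 0.07, 0.0, 0.88, -1], [-0.16, 0.06, 0.0, 0.87, -1], [-0.16, 0.06, 0.0, 0.87, -1], [-0.16, 0.07, 0.0, 0.87, -1], [-0.16, 0.06, 0.0, 0.88, -1]]
end [5.549000e-01 1.300000e-03 2.141000e-01 1.403761e+02]
```

View pics/c3.png

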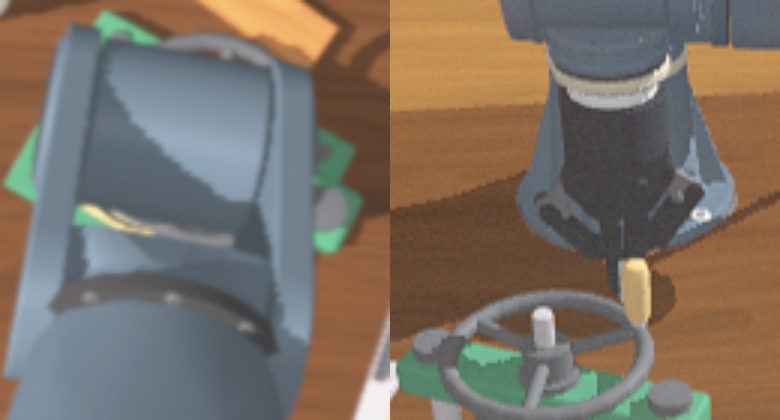

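The handle moved and now stands at (637,290) in the right crop, with the fingers behind it. I'll check the geometry before continuing.

```bash
cat >> h.py <<'E'
def handle(c,img_bg=None):
    """pale wood blob in the scene view near the wheel: top, foot, polar angle of foot and top"""
    f=c['frame']; h=cv2.cvtColor(f,cv2.COLOR_RGB2HSV)
    m=cv2.inRange(h,(12,70,150),(28,200,255)); m[:,:130]=0; m[:,290:]=0; m[:100]=0; m[215:]=0
    n,l,st,ce=cv2.connectedComponentsWithStats(m)
    for i in range(1,n):
        if st[i,4]<40: continue
        x,y,w,hh,a=st[i]; ys,xs=np.where(l==i)
        top=ray(c,xs[ys<y+4].mean(),y,.233); ft=ray(c,xs[ys>y+hh-4].mean(),y+hh-1,.181)
        print('blob',st[i],[(q[:2].round(4),round(float(np.degrees(np.arctan2(*(q[:2]-HUB)[::-1]))),1),round(float(np.linalg.norm(q[:2]-HUB)),4)) for q in(top,ft)])
E
python3 - <<'E'
from h import *
for k in(0,2,3):
    c=env.capture('scene') if k==0 else c
    c['frame']=cv2.imread(f'pics/scene{k}.png')[:,:,::-1].copy(); print(k); handle(c)
E
```

```text
0
blob [130 100  70  12 283] [(array([ 0.2602, -0.1639]), -161.9, 0.288), (array([ 0.2123, -0.2628]), -149.7, 0.3728)]
blob [255 100  35   9 182] [(array([0.2919, 0.1152]), 141.9, 0.3076), (array([0.2363, 0.1021]), 149.3, 0.3461)]
blob [274 108  16   7  49] [(array([0.3387, 0.1334]), 133.2, 0.2853), (array([0.2764, 0.1471]), 139.3, 0.3398)]
blob [268 127  22   8  73] [(array([0.4337, 0.1219]), 117.0, 0.2205), (array([0.3792, 0.1169]), 129.0, 0.2461)]
blob [212 137  10  21 177] [(array([ 0.4614, -0.0361]), 152.1, 0.0821), (array([ 0.4674, -0.0365]), 150.3, 0.0767)]
blob [238 142  52  19 364] [(array([0.4984, 0.0949]), 101.9, 0.1731), (array([0.4889, 0.0386]), 111.8, 0.1217)]
blob [151 148  60  10 152] [(array([ 0.5042, -0.073 ]), 177.0, 0.0298), (array([ 0.4547, -0.1458]), -138.0, 0.1066)]
blob [130 162  16  27 245] [(array([ 0.5433, -0.2123]), -86.1, 0.1381), (array([ 0.5681, -0.2101]), -75.9, 0.1399)]
blob [237 170  53  24 642] [(array([0.6094, 0.1003]), 66.7, 0.1903), (array([0.619 , 0.0736]), 60.1, 0.1708)]
blob [251 201  39  14 335] [(array([0.7089, 0.0742]), 40.4, 0.2296), (arra
[... 1839 characters left out ...]
3]), 90.2, 0.1798)]
blob [227 146  10  22 182] [(array([ 0.5042, -0.0016]), 112.3, 0.0787), (array([ 0.5129, -0.0026]), 106.4, 0.0749)]
blob [130 162  16  27 255] [(array([ 0.5433, -0.2123]), -86.1, 0.1381), (array([ 0.5682, -0.2097]), -75.8, 0.1395)]
blob [236 170  54  26 736] [(array([0.6088, 0.0955]), 66.2, 0.1857), (array([0.6272, 0.0845]), 59.6, 0.1843)]
blob [212 176  20   9  72] [(array([ 0.616 , -0.0248]), 31.2, 0.0959), (array([ 0.5758, -0.0218]), 51.6, 0.0672)]
blob [251 201  39  14 352] [(array([0.709 , 0.0744]), 40.4, 0.2297), (array([0.6881, 0.0754]), 44.2, 0.215)]
blob [143 206  22   9  75] [(array([ 0.6972, -0.1525]), -25.5, 0.1809), (array([ 0.6597, -0.1653]), -35.8, 0.1551)]
```

Handle moved about 42°, matching the model (108°). Continuing.

Emit:
{"api": "jog_arm", "payload": {
  "steps": [
    [-0.16,0.08,0,0.85,-1],
    [-0.16,0.06,0,0.87,-1],
    [-0.16,0.06,0,0.87,-1],
    [-0.16,0.07,0,0.87,-1],
    [-0.16,0.06,0,0.87,-1],
    [-0.16,0.07,0,0.87,-1],
    [-0.16,0.06,0,0.87,-1],
    [-0.16,0.06,0,0.87,-1],
    [-0.16,0.07,0,0.87,-1],
    [-0.16,0.06,0,0.87,-1]
  ]
}}

```text
clock: 6.45
tcp_pos: [0.5545, 0.0013, 0.2136]
tool_rot: [-180.0, -0.1, 140.5]
ft_force: [-3.4, 2.8, 1.8]
opening: 0.003
finger_force: 1.9
```

```bash
python3 push.py 58.4 .022 8.4 .022 10 -8; python3 -c "
from h import *
handle(cap('scene','scene4.png'))"|awk '/ 1?[0-9]  2[0-9] /||/  [0-9]  2/'
```

```text
[5.545000e-01 1.300000e-03 2.136000e-01 1.404608e+02] [ -4.7  23.1  96.3   0.   60.7 -55.2] 6.45 [-3.4  2.8  1.8]
[[-0.17, 0.07, -0.01, 0.88, -1], [-0.16, 0.06, -0.0, 0.88, -1], [-0.16, 0.07, -0.0, 0.87, -1], [-0.15, 0.06, -0.0, 0.87, -1], [-0.16, 0.06, -0.0, 0.87, -1], [-0.16, 0.07, -0.0, 0.88, -1], [-0.16, 0.06, -0.0, 0.87, -1], [-0.16, 0.06, -0.0, 0.87, -1], [-0.16, 0.07, -0.0, 0.87, -1], [-0.16, 0.06, -0.0, 0.88, -1]]
end [ 6.05400e-01 -4.17000e-02  2.14000e-01  9.03843e+01]
blob [130 162  16  27 253] [(array([ 0.5433, -0.2123]), -86.1, 0.1381), (array([ 0.5682, -0.2097]), -75.8, 0.1395)]
blob [217 162  18  22 210] [(array([ 0.5669, -0.0099]), 63.0, 0.0725), (array([ 0.5734, -0.0113]), 58.1, 0.0745)]
```

Emit:
{"api": "jog_arm", "payload": {
  "steps": [
    [-0.17,0.07,0,0.88,-1],
    [-0.16,0.06,0,0.88,-1],
    [-0.16,0.07,0,0.87,-1],
    [-0.15,0.06,0,0.87,-1],
    [-0.16,0.06,0,0.87,-1],
    [-0.16,0.07,0,0.88,-1],
    [-0.16,0.06,0,0.87,-1],
    [-0.16,0.06,0,0.87,-1],
    [-0.16,0.07,0,0.87,-1],
    [-0.16,0.06,0,0.88,-1]
  ]
}}

```text
clock: 7.5
tcp_pos: [0.6057, -0.0416, 0.2136]
tool_rot: [180.0, -0.1, 90.5]
ft_force: [-0.6, 3.6, 0.2]
opening: -0.001
finger_force: 1.9
```

```bash
python3 push.py 8.4 .022 -41.6 .022 10 -8; python3 -c "
from h import *
handle(cap('scene','scene5.png'))"|awk '/ 1?[0-9]  2[0-9] /||/  [0-9]  2/'
```

```text
[ 6.05700e-01 -4.16000e-02  2.13600e-01  9.04687e+01] [-8.3 28.3 88.1  0.1 63.6 -8.8] 7.5 [-0.6  3.6  0.2]
[[-0.16, 0.06, -0.01, 0.88, -1], [-0.16, 0.06, 0.0, 0.88, -1], [-0.16, 0.07, 0.0, 0.87, -1], [-0.16, 0.06, 0.0, 0.87, -1], [-0.16, 0.06, 0.0, 0.88, -1], [-0.16, 0.07, 0.0, 0.87, -1], [-0.16, 0.06, 0.0, 0.87, -1], [-0.16, 0.06, 0.0, 0.87, -1], [-0.16, 0.07, 0.0, 0.88, -1], [-0.16, 0.06, 0.0, 0.87, -1]]
end [ 0.605  -0.1083  0.214  40.3922]
blob [130 162  16  27 252] [(array([ 0.5433, -0.2125]), -86.1, 0.1383), (array([ 0.5682, -0.2097]), -75.8, 0.1395)]
blob [200 174  11  22 189] [(array([ 0.6046, -0.0629]), 9.3, 0.0715), (array([ 0.6098, -0.064 ]), 7.9, 0.0765)]
```

Tracking well (7.9° against 8.4° planned). Two more segments to about −90°.

Emit:
{"api": "jog_arm", "payload": {
  "steps": [
    [-0.16,0.06,0,0.88,-1],
    [-0.16,0.06,0,0.88,-1],
    [-0.16,0.07,0,0.87,-1],
    [-0.16,0.06,0,0.87,-1],
    [-0.16,0.06,0,0.88,-1],
    [-0.16,0.07,0,0.87,-1],
    [-0.16,0.06,0,0.87,-1],
    [-0.16,0.06,0,0.87,-1],
    [-0.16,0.07,0,0.88,-1],
    [-0.16,0.06,0,0.87,-1]
  ]
}}

```text
clock: 8.55
tcp_pos: [0.6051, -0.1085, 0.2137]
tool_rot: [180.0, -0.1, 40.5]
ft_force: [3.9, 2.2, -1.1]
opening: 0.001
finger_force: 1.9
```

```bash
python3 push.py -41.6 .022 -91.6 .022 10 -8
```

```text
[ 0.6051 -0.1085  0.2137 40.4554] [-14.5  29.1  86.9   0.   64.   35. ] 8.55 [ 3.9  2.2 -1.1]
[[-0.16, 0.06, -0.01, 0.88, -1], [-0.16, 0.06, 0.0, 0.87, -1], [-0.15, 0.06, 0.0, 0.88, -1], [-0.16, 0.07, 0.0, 0.87, -1], [-0.16, 0.06, 0.0, 0.87, -1], [-0.16, 0.06, 0.0, 0.88, -1], [-0.16, 0.07, 0.0, 0.87, -1], [-0.16, 0.06, 0.0, 0.87, -1], [-0.16, 0.07, 0.0, 0.87, -1], [-0.16, 0.06, 0.0, 0.88, -1]]
end [ 0.5538 -0.1506  0.2141 -9.6211]
```

Emit:
{"api": "jog_arm", "payload": {
  "steps": [
    [-0.16,0.06,0,0.88,-1],
    [-0.16,0.06,0,0.87,-1],
    [-0.15,0.06,0,0.88,-1],
    [-0.16,0.07,0,0.87,-1],
    [-0.16,0.06,0,0.87,-1],
    [-0.16,0.06,0,0.88,-1],
    [-0.16,0.07,0,0.87,-1],
    [-0.16,0.06,0,0.87,-1],
    [-0.16,0.07,0,0.87,-1],
    [-0.16,0.06,0,0.88,-1]
  ]
}}

```text
clock: 9.55
tcp_pos: [0.5537, -0.1509, 0.2137]
tool_rot: [180.0, -0.1, -9.6]
ft_force: [4.3, -0.3, -2.0]
opening: -0.0
finger_force: 1.9
```

```bash
python3 push.py -91.6 .022 -131.6 .022 8 -8;python3 -c "
from h import *
handle(cap('scene','scene6.png'))"|awk '/ 1?[0-9]  2[0-9] /||/  [0-9]  2/'
```

```text
[ 0.5537 -0.1509  0.2137 -9.6351] [-19.9  25.   93.4   0.   61.5  79.7] 9.55 [ 4.3 -0.3 -2. ]
[[-0.16, 0.06, -0.01, 0.87, -1], [-0.16, 0.06, 0.0, 0.87, -1], [-0.16, 0.06, 0.0, 0.87, -1], [-0.15, 0.07, 0.0, 0.87, -1], [-0.16, 0.06, 0.0, 0.88, -1], [-0.16, 0.06, 0.0, 0.87, -1], [-0.16, 0.07, 0.0, 0.87, -1], [-0.16, 0.06, 0.0, 0.88, -1]]
end [  0.5004  -0.1456   0.2141 -49.6275]
blob [130 162  16  27 253] [(array([ 0.5433, -0.2124]), -86.1, 0.1382), (array([ 0.5682, -0.2097]), -75.8, 0.1395)]
```

Emit:
{"api": "jog_arm", "payload": {
  "steps": [
    [-0.16,0.06,0,0.87,-1],
    [-0.16,0.06,0,0.87,-1],
    [-0.16,0.06,0,0.87,-1],
    [-0.15,0.07,0,0.87,-1],
    [-0.16,0.06,0,0.88,-1],
    [-0.16,0.06,0,0.87,-1],
    [-0.16,0.07,0,0.87,-1],
    [-0.16,0.06,0,0.88,-1],
    [0,0,0,0,-1]
  ]
}}

```text
clock: 10.5
tcp_pos: [0.4999, -0.1451, 0.2138]
tool_rot: [180.0, -0.0, -49.5]
ft_force: [0.5, 0.4, 0.5]
opening: -0.002
finger_force: 0.0
```

```bash
python3 push.py -131.6 .022 -131.6 .048 2 -8;python3 -c "
from h import *
c=cap('scene','scene7.png');handle(c)
cv2.imwrite('pics/c7.png',cv2.resize(c['frame'][60:230,120:300,::-1],(720,680))[:600])"|awk '/ 1?[0-9]  2[0-9] /||/  [0-9]  2/'
```

```text
[  0.4999  -0.1451   0.2138 -49.4998] [-21.3  19.7 101.3  -0.   58.9 118.2] 10.5 [0.5 0.4 0.5]
[[0.34, -0.05, -0.0, 0.02, -1], [0.32, -0.04, -0.0, -0.0, -1]]
end [  0.5198  -0.1629   0.2138 -49.6144]
blob [130 162  16  27 255] [(array([ 0.5433, -0.2123]), -86.1, 0.1381), (array([ 0.5682, -0.2097]), -75.8, 0.1395)]
```

View pics/c7.png

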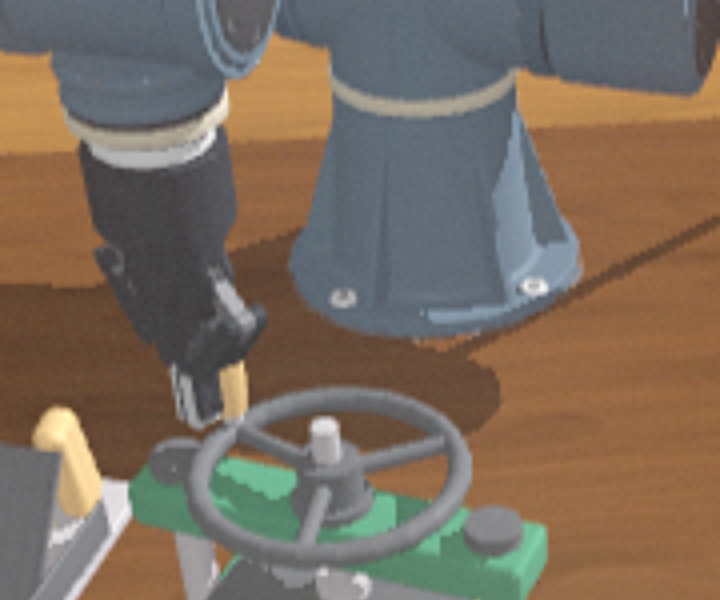

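The fingers are behind the handle, whose foot is at about (237,415) in the crop, and the wheel has turned as planned. Next: back off, raise, turn the tool back half a turn, and go on with the opposite face.

Emit:
{"api": "jog_arm", "payload": {
  "steps": [
    [0.34,-0.05,0,0,-1],
    [0.4,-0.04,0,0,-1],
    [0,0,-0.5,0,-1],
    [0,0,-0.5,-1,-1],
    [0,0,-0.2,-1,-1],
    [0,0,0,-1,-1],
    [0,0,0,-1,-1],
    [0,0,0,-1,-1],
    [0,0,0,-1,-1],
    [0,0,0,-1,-1]
  ]
}}

```text
clock: 11.55
tcp_pos: [0.5225, -0.1655, 0.2617]
tool_rot: [-180.0, 0.0, -9.0]
ft_force: [0.3, 0.6, -0.0]
opening: -0.001
finger_force: 0.0
```

Emit:
{"api": "jog_arm", "payload": {
  "steps": [
    [0,0,0,-1,-1],
    [0,0,0,-1,-1],
    [0,0,0,-1,-1],
    [0,0,0,-1,-1],
    [0,0,0,-1,-1],
    [0,0,0,-1,-1],
    [0,0,0,-1,-1],
    [0,0,0,-1,-1],
    [0,0,0,-1,-1],
    [0,0,0,-1,-1]
  ]
}}

```text
clock: 12.55
tcp_pos: [0.5225, -0.1655, 0.2616]
tool_rot: [-180.0, 0.0, 48.3]
ft_force: [0.7, 0.6, -0.3]
opening: -0.002
finger_force: 0.0
```

Emit:
{"api": "jog_arm", "payload": {
  "steps": [
    [0,0,0,-1,-1],
    [0,0,0,-1,-1],
    [0,0,0,-1,-1],
    [0,0,0,-1,-1],
    [0,0,0,-1,-1],
    [0,0,0,-1,-1],
    [0,0,0,-1,-1],
    [0,0,0,-1,-1],
    [0,0,0,-1,-1],
    [0,0,0,-1,-1]
  ]
}}

```text
clock: 13.55
tcp_pos: [0.5225, -0.1655, 0.2616]
tool_rot: [-180.0, -0.0, 105.6]
ft_force: [-0.0, -0.4, -0.0]
opening: 0.002
finger_force: 0.0
```

```bash
python3 push.py -131.6 .048 -131.6 .048 4 -188;python3 -c "
from h import *
c=cap('scene','scene8.png');handle(c)"|awk '/ 1?[0-9]  2[0-9] /||/  [0-9]  2/'
```

```text
[  0.5225  -0.1655   0.2616 105.5723] [-22.4  19.4  94.4   0.   66.2 -38. ] 13.55 [-0.  -0.4 -0. ]
[[0.08, -0.05, 1.0, -1.0, -1], [0.0, 0.0, 0.19, -1.0, -1], [0.0, 0.0, 0.0, -1.0, -1], [0.0, 0.0, 0.0, -1.0, -1]]
end [ 5.197000e-01 -1.629000e-01  2.140000e-01 -2.315094e+02]
blob [171 143  11  22 189] [(array([ 0.4768, -0.1288]), -136.5, 0.0789), (array([ 0.4857, -0.1309]), -130.5, 0.0742)]
blob [130 162  16  27 255] [(array([ 0.5433, -0.2123]), -86.1, 0.1381), (array([ 0.5682, -0.2097]), -75.8, 0.1395)]
```

Emit:
{"api": "jog_arm", "payload": {
  "steps": [
    [0,0,0,-1,-1],
    [0,0,0,-1,-1],
    [0,0,0,-1,-1],
    [0,0,0.3,-1,-1],
    [0,0,0.3,-1,-1],
    [0,0,0.3,-0.7,-1],
    [0,0,0.3,0,-1],
    [0,0,0,0,-1]
  ]
}}

```text
clock: 14.4
tcp_pos: [0.5218, -0.1653, 0.2121]
tool_rot: [-179.9, -0.1, 137.6]
ft_force: [0.0, 0.2, 0.1]
opening: -0.004
finger_force: 0.0
```

```bash
python3 push.py -131.6 .048 -131.6 .022 4 -180; sed -i 's/^p,o=pose()/if len(a)>6: pose=None\np,o=h_pose()/;s/^import sys/import sys, h; h_pose=h.pose/' push.py; python3 - <<'E'
from h import *
import h
e=np.array(pusher(-131.6,.022)); e[3]-=180
h.pose=lambda:(e.copy(),None)
plan([[*(w:=pusher(-131.6-5*i,.022))[:3],w[3]-180] for i in range(1,7)])
E
```

```text
[  0.5218  -0.1653   0.2121 137.6107] [-22.4  22.5  97.4   0.   60.2 -70.1] 14.4 [0.  0.2 0.1]
[[0.24, 0.01, -0.05, -0.14, -1], [0.16, -0.0, 0.0, 0.0, -1], [0.17, -0.0, 0.0, 0.0, -1], [0.16, -0.0, 0.0, 0.0, -1]]
end [ 5.003000e-01 -1.455000e-01  2.141000e-01 -2.215872e+02]
[[0.17, -0.04, -0.0, 0.87, -1], [0.16, -0.04, -0.0, 0.88, -1], [0.17, -0.04, -0.0, 0.87, -1], [0.17, -0.04, -0.0, 0.87, -1], [0.16, -0.04, -0.0, 0.87, -1], [0.17, -0.04, -0.0, 0.88, -1]]
end [ 4.69400e-01 -1.19100e-01  2.14000e-01 -2.51623e+02]
```

Emit:
{"api": "jog_arm", "payload": {
  "steps": [
    [0.24,0.01,-0.05,-0.14,-1],
    [0.16,0,0,0,-1],
    [0.17,0,0,0,-1],
    [0.16,0,0,0,-1],
    [0.17,-0.04,0,0.87,-1],
    [0.16,-0.04,0,0.88,-1],
    [0.17,-0.04,0,0.87,-1],
    [0.17,-0.04,0,0.87,-1],
    [0.16,-0.04,0,0.87,-1],
    [0.17,-0.04,0,0.88,-1]
  ]
}}

```text
clock: 15.4
tcp_pos: [0.4698, -0.1194, 0.2162]
tool_rot: [179.9, 0.1, 108.2]
ft_force: [1.3, -3.1, 0.6]
opening: 0.002
finger_force: 1.8
```

```bash
python3 push.py -161.6 .022 -201.6 .022 8 -180;python3 -c "
from h import *
c=cap('scene','scene9.png');handle(c)"|awk '/ 1?[0-9]  2[0-9] /||/  [0-9]  2/'
```

```text
[  0.4698  -0.1194   0.2162 108.2342] [-19.7  15.9 106.4  -0.   57.6 -38. ] 15.4 [ 1.3 -3.1  0.6]
[[0.18, -0.05, 0.05, 0.84, -1], [0.16, -0.04, 0.0, 0.88, -1], [0.17, -0.04, 0.0, 0.87, -1], [0.16, -0.04, 0.0, 0.87, -1], [0.17, -0.04, 0.0, 0.87, -1], [0.17, -0.04, 0.0, 0.88, -1], [0.16, -0.04, 0.0, 0.87, -1], [0.17, -0.05, 0.0, 0.87, -1]]
end [ 4.555000e-01 -6.710000e-02  2.142000e-01 -2.915863e+02]
blob [186 137  10  22 151] [(array([ 0.4548, -0.0931]), -166.8, 0.0813), (array([ 0.4644, -0.0991]), -160.5, 0.0738)]
blob [130 162  16  27 254] [(array([ 0.5433, -0.2123]), -86.1, 0.1381), (array([ 0.5682, -0.2097]), -75.8, 0.1395)]
```

Emit:
{"api": "jog_arm", "payload": {
  "steps": [
    [0.18,-0.05,0.05,0.84,-1],
    [0.16,-0.04,0,0.88,-1],
    [0.17,-0.04,0,0.87,-1],
    [0.16,-0.04,0,0.87,-1],
    [0.17,-0.04,0,0.87,-1],
    [0.17,-0.04,0,0.88,-1],
    [0.16,-0.04,0,0.87,-1],
    [0.17,-0.05,0,0.87,-1],
    [0,0,0,0,-1]
  ]
}}

```text
clock: 16.35
tcp_pos: [0.4554, -0.0665, 0.2139]
tool_rot: [180.0, -0.0, 68.7]
ft_force: [1.1, 0.1, -0.0]
opening: 0.001
finger_force: 0.0
```

```bash
cat >> h.py <<'E'
def cen(c):
    """sub-pixel left/right edges of the handle: weighted by wood colour, rows 142..156"""
    f=c['frame'].astype(float); s=(f[:,:,0]-f[:,:,2])  # red-blue
    r=np.clip((s[138:157,195:235]-45)/50,0,1)
    cols=np.arange(195,235); return round(float((r*cols).sum()/r.sum()),2), round(float(r.sum()),1), round(float((r*np.arange(138,157)[:,None]).sum()/r.sum()),2)
E
python3 push.py -201.6 .022 -209.6 .022 2 -180;python3 - <<'E'
from h import *
c=cap('scene','scene10.png');b=c['frame'].copy()
handle(c)
I=[]
for k in('0','1','2','10'):
    c['frame']=cv2.imread(f'pics/scene{k}.png')[:,:,::-1].copy(); print(k,cen(c)); 
    g=cv2.cvtColor(c['frame'],cv2.COLOR_RGB2HSV); m=cv2.inRange(g,(12,70,150),(28,200,255))[135:162,205:228]; ys,xs=np.where(m>0); print(xs.mean()+205,ys.mean()+135,len(xs))
    if k in('0','10'): I.append(cv2.resize(c['frame'][110:210,150:250,::-1],(400,400)))
cv2.imwrite('pics/c10.png',np.hstack(I))
E
```

```text
[ 4.55400e-01 -6.65000e-02  2.13900e-01  6.86744e+01] [-14.1  13.7 109.8   0.   56.5   7.2] 16.35 [ 1.1  0.1 -0. ]
[[0.12, -0.02, -0.0, 0.75, -1], [0.13, -0.03, -0.0, 0.69, -1]]
end [ 4.575000e-01 -5.660000e-02  2.139000e-01 -2.995762e+02]
blob [130 100  31  17 221] [(array([ 0.2531, -0.2264]), -151.6, 0.3194), (array([ 0.2411, -0.2597]), -147.7, 0.3465)]
blob [161 101  21   5  53] [(array([ 0.2677, -0.1484]), -164.5, 0.2764), (array([ 0.1884, -0.1604]), -166.0, 0.3561)]
blob [255 100  31   7 100] [(array([0.2911, 0.1081]), 143.1, 0.3038), (array([0.226 , 0.1167]), 148.2, 0.3625)]
blob [134 117  17   6  40] [(array([ 0.346 , -0.2147]), -143.3, 0.2345), (array([ 0.2772, -0.2315]), -148.6, 0.301)]
blob [274 127  16   7  48] [(array([0.4335, 0.1199]), 117.3, 0.2189), (array([0.3762, 0.1337]), 127.2, 0.2613)]
blob [208 136  10  22 178] [(array([ 0.4559, -0.0453]), 159.5, 0.0834), (array([ 0.4662, -0.0467]), 157.7, 0.0733)]
blob [ 236  143   54   51 1487] [(array([0.5015, 0.0852]), 101.5, 0.163), (array([0.6191, 0.0737]), 60.2, 0.1709)]
blob [130 162  16  27 254] [(array([ 0.5433, -0.2123]), -86.1, 0.1381), (array([ 0.5682, -0.2097]), -75.8, 0.1395)]
blob [212 176  20   9  81] [(array([ 0.6161, -0.0243]), 31.4, 0.0962), (array([ 0.5758, -0.0222]), 51.4, 0.0669)]
blob [251 201  39  14 344] [(array([0.709 , 0.0748]), 40.5, 0.2301), (array([0.6881, 0.075 ]), 44.1, 0.2147)]
blob [146 209  19   6  52] [(array([ 0.7055, -0.156 ]), -25.4, 0.1899), (array([ 0.66  , -0.1627]), -35.0, 0.1538)]
0 (211.43, 244.5, 147.58)
216.18716577540107 147.14438502673798 187
1 (211.38, 244.0, 147.58)
216.34615384615384 147.12637362637363 182
2 (217.11, 148.8, 147.04)
216.6534090909091 147.1590909090909 176
10 (214.82, 145.7, 147.03)
212.69444444444446 146.45555555555555 180
```

View pics/c10.png

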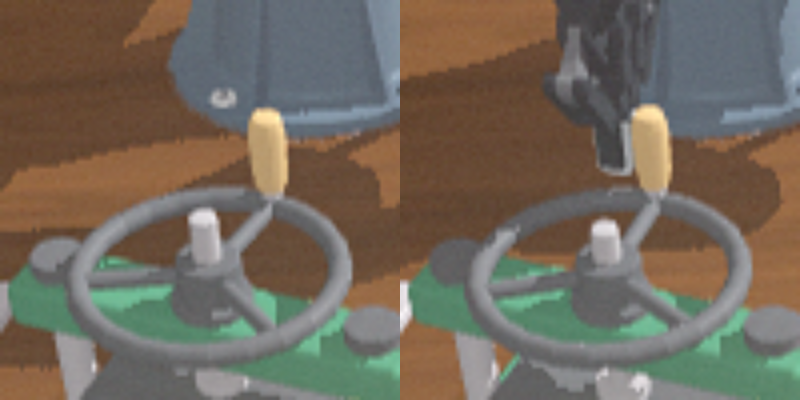

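The wheel is about 7° short: the handle is at x≈212.7 px against 216.4 at the start. I'll push the last bit, then retreat to the earlier hover pose and compare pictures.

Emit:
{"api": "jog_arm", "payload": {
  "steps": [
    [0.12,-0.03,0,0.6,-1],
    [0.12,-0.03,0,0.6,-1],
    [0,0,0,0,-1],
    [0,0,0,0,-1],
    [-0.3,0.02,0,0,-1],
    [-0.3,0,0,0,-1],
    [0,0,0,0,-1]
  ]
}}

```text
clock: 17.1
tcp_pos: [0.4456, -0.0802, 0.2137]
tool_rot: [-180.0, 0.0, 61.7]
ft_force: [-1.2, -0.3, -0.1]
opening: -0.002
finger_force: 0.0
```

Emit:
{"api": "jog_arm", "payload": {
  "steps": [
    [0,0,-0.5,0,-1],
    [0,0,-0.5,0,-1],
    [0,0,-0.5,0,-1],
    [0,0,-0.6,0,-1],
    [0,0,0,0,-1]
  ]
}}

```text
clock: 17.6
tcp_pos: [0.4473, -0.0793, 0.3004]
tool_rot: [179.7, -0.1, 61.8]
ft_force: [1.0, -0.1, 0.1]
opening: 0.004
finger_force: 0.0
```

```bash
cat > cmp.py <<'E'
from h import *
import sys
k=sys.argv[1]
p,o=pose(); print(p.round(4),o['clock'])
for n,(y0,y1,x0,x1) in (('scene',(134,162,205,228)),('top',(262,282,322,345))):
    c=cap(n,f'{n}{k}.png')
    for r in('0','2',k):
        f=cv2.imread(f'pics/{n}{r}.png'); g=cv2.cvtColor(f,cv2.COLOR_BGR2HSV)
        m=cv2.inRange(g,(12,70,150),(28,200,255))[y0:y1,x0:x1]; ys,xs=np.where(m>0); print(n,r,len(xs),(xs.mean()+x0).round(2),(ys.mean()+y0).round(2))
    a=cv2.imread(f'pics/{n}2.png')[y0:y1,x0:x1]; b=cv2.imread(f'pics/{n}{k}.png')[y0:y1,x0:x1]
    for ch in(0,1,2): print(cv2.phaseCorrelate(a[:,:,ch].astype(np.float32),b[:,:,ch].astype(np.float32)))
E
python3 cmp.py 11
```

```text
[ 0.4473 -0.0793  0.3004 61.7545] 17.6
scene 0 187 216.19 147.14
scene 2 176 216.65 147.16
scene 11 174 215.84 146.95
((-0.48474324672343805, -0.08059836806426723), 1.0179551270272997)
((-0.534379131704668, -0.09916683091833711), 1.0169848793082767)
((-0.4356979508487555, -0.14113302860465282), 1.0721704728073544)
top 0 84 333.54 272.71
top 2 82 332.84 272.46
top 11 90 333.82 273.19
((0.8471955573226371, 0.6830050701133548), 0.7635434105992317)
((0.830096540723769, 0.4359259563512854), 0.8525170708696047)
((0.6902039907149273, 0.5800102676393273), 0.7502701183160146)
```

About 1.4° short in both views. One more small push.

Emit:
{"api": "jog_arm", "payload": {
  "steps": [
    [0,0,0.5,0,-1],
    [0,0,0.5,0,-1],
    [0,0,0.5,0,-1],
    [0,0,0.6,0,-1],
    [0,0,0,0,-1],
    [0,0,0,0,-1]
  ]
}}

```text
clock: 18.3
tcp_pos: [0.4461, -0.0788, 0.2135]
tool_rot: [-179.9, 0.0, 61.8]
ft_force: [0.6, 0.3, 0.5]
opening: -0.002
finger_force: 0.0
```

```bash
python3 - <<'E'
from h import *
p,o=pose(); print(p.round(4),o['clock'])
C=np.array([.4563,-.0587]); d=C-HUB; a=np.radians(-1.4)
t=HUB+np.array([[np.cos(a),-np.sin(a)],[np.sin(a),np.cos(a)]])@d
print(t); plan([[*(p[:2]+(t-p[:2])*i/4),.214,60.4] for i in(1,2,3,3.5,4)],3)
E
```

```text
[ 0.4461 -0.0788  0.2135 61.7506] 18.3
[ 0.45670922 -0.05680634]
[[0.152, -0.007, -0.012, 0.236, -1], [0.152, -0.01, 0.0, -0.0, -1], [0.152, -0.011, 0.0, -0.0, -1], [0.076, -0.005, 0.0, -0.0, -1], [0.076, -0.005, 0.0, -0.0, -1]]
end [ 4.56700e-01 -5.68000e-02  2.14000e-01  6.03984e+01]
```

Emit:
{"api": "jog_arm", "payload": {
  "steps": [
    [0.15,-0.01,0,0.24,-1],
    [0.15,-0.01,0,0,-1],
    [0.15,-0.01,0,0,-1],
    [0.08,0,0,0,-1],
    [0.08,0,0,0,-1],
    [0,0,0,0,-1],
    [0,0,0,0,-1]
  ]
}}

```text
clock: 19.0
tcp_pos: [0.4573, -0.0569, 0.2137]
tool_rot: [-180.0, -0.0, 60.4]
ft_force: [0.2, 0.2, 0.5]
opening: -0.002
finger_force: 0.0
```

Emit:
{"api": "jog_arm", "payload": {
  "steps": [
    [-0.3,0.02,0,0,-1],
    [-0.3,0,0,0,-1],
    [0,0,0,0,-1],
    [0,0,-0.5,0,-1],
    [0,0,-0.5,0,-1],
    [0,0,-0.5,0,-1],
    [0,0,-0.6,0,-1],
    [0,0,0,0,-1]
  ]
}}

```text
clock: 19.8
tcp_pos: [0.447, -0.0787, 0.3004]
tool_rot: [179.7, -0.1, 60.3]
ft_force: [1.1, -0.4, -0.1]
opening: -0.003
finger_force: 0.0
```

```bash
python3 cmp.py 12
```

```text
[ 0.447  -0.0787  0.3004 60.3453] 19.8
scene 0 187 216.19 147.14
scene 2 176 216.65 147.16
scene 12 173 216.29 147.24
((-0.3584755631865093, -0.08188470639948875), 1.0094608194298214)
((-0.26078461391436036, 0.049227926152630275), 0.9978469808896383)
((-0.26747532784149186, 0.08196907120087005), 1.0504808240466648)
top 0 84 333.54 272.71
top 2 82 332.84 272.46
top 12 86 333.69 272.8
((0.6678453348366862, 0.44662753474598915), 0.8225894041359425)
((0.545971909370703, 0.20915300995236308), 0.9550274988015492)
((0.5856929835286522, 0.26916767362800087), 0.8993688543637594)
```

Emit:
{"api": "jog_arm", "payload": {
  "steps": [
    [0,0,0.5,0,-1],
    [0,0,0.5,0,-1],
    [0,0,0.5,0,-1],
    [0,0,0.6,0,-1],
    [0,0,0,0,-1],
    [0,0,0,0,-1]
  ]
}}

```text
clock: 20.5
tcp_pos: [0.4458, -0.0782, 0.2135]
tool_rot: [-179.9, 0.0, 60.4]
ft_force: [0.8, -0.4, 0.7]
opening: 0.002
finger_force: 0.0
```

```bash
python3 - <<'E'
from h import *
p,o=pose(); print(p.round(4),o['clock'])
C=np.array([.4573,-.0569]); d=C-HUB; a=np.radians(-.8)
t=HUB+np.array([[np.cos(a),-np.sin(a)],[np.sin(a),np.cos(a)]])@d
print(t); plan([[*(p[:2]+(t-p[:2])*i/4),.214,60.4] for i in(1,2,3,3.5,4)],3)
E
```

```text
[ 0.4458 -0.0782  0.2135 60.3672] 20.5
[ 0.45755321 -0.05583082]
[[0.158, -0.006, -0.012, -0.006, -1], [0.157, -0.005, 0.0, 0.0, -1], [0.158, -0.005, 0.0, 0.0, -1], [0.079, -0.003, 0.0, 0.0, -1], [0.079, -0.003, 0.0, 0.0, -1]]
end [ 4.57600e-01 -5.58000e-02  2.14000e-01  6.04016e+01]
```

Emit:
{"api": "jog_arm", "payload": {
  "steps": [
    [0.16,0,0,0,-1],
    [0.16,-0.01,0,0,-1],
    [0.16,0,0,0,-1],
    [0.08,0,0,0,-1],
    [0.08,0,0,0,-1],
    [0,0,0,0,-1],
    [0,0,0,0,-1]
  ]
}}

```text
clock: 21.2
tcp_pos: [0.4584, -0.0557, 0.2137]
tool_rot: [-180.0, -0.0, 60.4]
ft_force: [0.5, -0.1, -0.3]
opening: -0.001
finger_force: 0.0
```

Emit:
{"api": "jog_arm", "payload": {
  "steps": [
    [-0.32,0.02,0,0,-1],
    [-0.32,0,0,0,-1],
    [0,0,0,0,-1],
    [0,0,-0.5,0,-1],
    [0,0,-0.5,0,-1],
    [0,0,-0.5,0,-1],
    [0,0,-0.6,0,-1],
    [0,0,0,0,-1]
  ]
}}

```text
clock: 22.0
tcp_pos: [0.4473, -0.0789, 0.3004]
tool_rot: [179.7, -0.1, 60.3]
ft_force: [0.4, 0.2, -0.1]
opening: -0.003
finger_force: 0.0
```

```bash
python3 cmp.py 13
```

```text
[ 0.4473 -0.0789  0.3004 60.3422] 22.0
scene 0 187 216.19 147.14
scene 2 176 216.65 147.16
scene 13 173 216.82 147.18
((0.023735910717286757, 0.08813454749930472), 0.9304641922314961)
((0.2385117462067612, 0.15590730594544233), 0.9395527998606364)
((0.14391380696914347, 0.23598000833681176), 0.9732047339280446)
top 0 84 333.54 272.71
top 2 82 332.84 272.46
top 13 87 333.25 272.41
((0.5313696213669683, 0.14866633688230912), 0.8794080177942912)
((0.2666214692604747, -0.40889265156379295), 1.0069902007778486)
((0.17912026127227243, -0.21212724351603285), 0.9538959821065267)
```

The handle now matches its starting position within about half a degree. I'll move well clear, then check the other items.

Emit:
{"api": "jog_arm", "payload": {
  "steps": [
    [-0.5,0,-0.8,0,-1],
    [-0.5,0,-0.8,0,-1],
    [-0.5,0,-0.8,0,-1],
    [0,0,0,0,-1],
    [0,0,0,0,-1]
  ]
}}

```text
clock: 22.6
tcp_pos: [0.4166, -0.1308, 0.3929]
tool_rot: [-180.0, -0.0, 60.3]
ft_force: [-0.1, -0.7, -0.0]
opening: -0.0
finger_force: 0.0
```

```bash
python3 cmp.py 14|grep scene; python3 -c "
import cv2,numpy as np
I=[cv2.imread(f'pics/scene{k}.png')[110:320,80:320] for k in(0,14)]
cv2.imwrite('pics/fin.png',cv2.resize(np.hstack(I),(800,350)))"
```

```text
scene 0 187 216.19 147.14
scene 2 176 216.65 147.16
scene 14 174 216.87 147.17
```

View pics/fin.png

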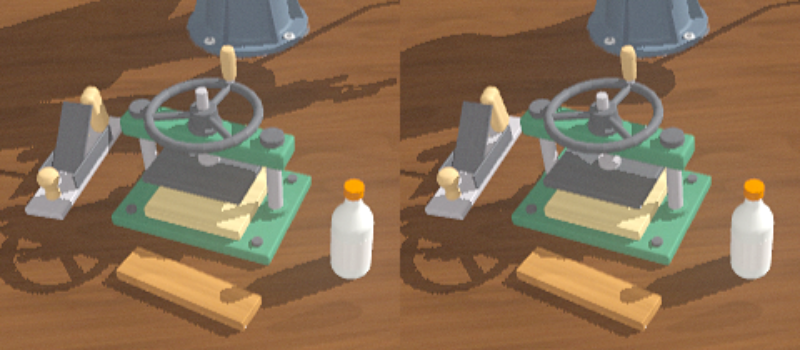

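Before and after match: the handle is back at (628,62) in the right half, the platen is lower, and the plane, bottle and blank haven't moved.

```bash
python3 -c "
from rig import env
print(env.sign_off())"
```

```text
the job is handed in; nothing more can be done
None
```

I pushed the hand wheel clockwise through one full turn; the camera shows the handle back within about half a degree of its start, with the arm clear, the plane, bottle and blank unmoved, and the job handed in at about 23 s (no verdict was returned).

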